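Put filter sliders away in the sloping rack, tabs up

ROBOT

A 6-joint arm with a two-finger parallel gripper is mounted at the origin on the work surface. World frame = base frame: x ahead of the robot, y to its left, z up, the work surface at z = 0. Lengths are in m, angles in rad, forces in N, time in s.
With the tool pointing down it reaches from about 0.275 to 0.875 m from the base axis. Payload 12.5 kg.
Tool frame: the origin (TCP) lies at the very end of the fingers, on their centre line; the grasp point (between the pads) lies 19 mm behind it; x points along the fingers, y is the direction in which the jaws open and shut, and the axes are right-handed (so a half turn about x gives the same grasp; the last joint's range is limited). The gripper opens to 85 mm and grips with 20 to 120 N. Pads are 22 mm wide; open, the fingers measure 114 mm over their backs; the gripper's body (76 mm by 85 mm) begins 54 mm behind the grasp point. The pads swing forward as they close: fully open they stand 13 mm farther back than shut.
Start: joints at [-1.269, 0.351, 1.652, -0, 1.139, -0.085], TCP at [0.207, -0.509, 0.231] pointing down, gripper open.
Joint ranges: [-2.75, 2.75], [-0.79, 2.1], [0.01, 2.65], [-1.57, 4.71], [0.07, 3.14], [-2.87, 2.87]. Speed limits (rad/s): [2.22, 2.22, 2.79, 3.14, 3.14, 3.14].

INTERFACE

Orientations are given as a 3x3 rotation matrix whose columns are the frame's x, y, z axes.
In Python, from bench import manip gives the robot as it stands. Calls block until the motion is done:
- manip.move_ptp(position, orientation): joint-space move of the TCP to a pose.
- manip.move_l(position, attitude=None, max_speed=0.15): straight line of the TCP; attitude=None keeps the orientation; max_speed is the mean speed in m/s.
- manip.move_j(angles): joint-space move.
- manip.set_gripper(opening, effort=None): opening from 0.0 (shut) to 1.0 (fully open); effort is the grip in N (None keeps the last); returns when the fingers have stopped.
- manip.dwell(seconds).
- manip.inverse_kinematics(position, orientation): joint angles nearest the present ones, or None.
- manip.grab_frame(name): name is "side" or "top" or "wrist"; returns (picture, depth): 384x512x3 uint8, red, green, blue; 384x512 float32, m along the optical axis (not along the pixel's ray), 0 where there is no reading.
- manip.get_calibration(name): a dict with "camera_matrix" (3x3 intrinsics, pixels), "R" (3x3) and "t" (3): a world point X has camera coordinates R X + t. Camera axes: x right, y down, z forward; pixel columns grow to the right and rows downward; lengths in m; the calibration is good to about 2 mm. The wrist camera is an equidistant fisheye: a pixel r from the principal point sees the ray r / f radians off the axis. A picture is of the moment at which its call begins: read the wrist's pose just before it. get_calibration takes no time and is no camera call; for the wrist camera it gives the pose at the moment of the call.
A pose or a line that the arm cannot do raises manip.Unreachable and nothing moves.
- manip.sign_off(): hands the job in, once; it reports no verdict.
Trained networks look in the newest picture that a camera, given by its name, has taken for a name from the list of things; names that differ only in an ending like _2 or _b are one class to them, and where a whole thing is asked for, a point or a joint stands for the part that bears it (a point fixed in the world has none). Each returns a list of dicts, best first, with "confidence" (0 to 1); they miss things now and then, are a little off and sometimes report something else, mostly with a low value. They report only what shows in the picture. A call takes as long as a camera call. They do not tell look-alikes from the thing itself.
- manip.look_for(camera, name): "at" ([x, y, z] in m, in world coordinates, good to about 4 mm: the middle of the surface that is visible of it).
Readings, each from a call of its own:
- manip.current_time(): time.
- manip.current_qpos(): joint angles.
- manip.current_joint_vel(): joint speeds.
- manip.current_joint_torque(): joint torques, N m.
- manip.current_ee_pos(): TCP position.
- manip.current_tcp_rot(): TCP orientation.
- manip.current_force(): force on the tool from outside, world axes, zero at the start.
- manip.current_ft_torque(): the same for the moment, N m.
- manip.current_grip_width(): opening from 0.0 (shut) to 1.0 (fully open).
Only numpy, scipy, OpenCV 4.12 (cv2) and the standard library are available. Lean on these libraries where they do the work, as an engineer would, in place of code of your own. Each camera call takes 0.05 s, during which the arm holds its last target. There are 200 camera calls.

TASK

Put the two aluminium filter sliders from the bench away in the sloping white rack, one in each bay, lying flat on the sloping floor with the windows up and the tab pointing uphill through the notch in the bay's upper wall. They are optics: lower each one right down into its bay before letting go, do not drop it in. Leave the oil bottle, the dish and the slide box where they stand.

Things in the scene. Friction and masses are not known exactly. Their poses are not given: they have to be found in the camera images.
- slider_a_mid (a point): One of two identical aluminium filter sliders lying flat on the bench: a block 100 long x 40 wide x 22 thick with a narrow tab (16 wide, 12 thick, flush with the underside, sticking 30 out) in the middle of one end; two dark round windows on top. About 0.18 kg. This point is the centre of its 100 x 40 x 22 block, 11 above the bench; x points along its length towards the tab, z out of the windowed top.
- slider_b_mid (a point): The other slider, the same in every way. Centre of its 100 x 40 x 22 block; x towards the tab, z out of the top.
- slider_a_tab (a point): Middle of the first slider's tab: 65 from the block's centre towards the tab end, 6 above its underside. Axes as the slider's.
- slider_b_tab (a point): Middle of the other slider's tab, likewise.
- slider_a: The first slider as a whole; origin at the centre of the underside of its 100 x 40 x 22 block, x towards the tab, z up out of the top.
- slider_b: The other slider as a whole; origin and axes likewise.
- stand: The fixed rack: a white tray with two bays on a steel stand. Tray floor 154 x 204, sloping 25 degrees, rising away from the robot. Origin on the bench under the tray's middle; x level, towards the uphill side, z up.
- tray: The rack's sloping white tray. Origin on its floor surface, half-way between the bays, 47 above the bench; x uphill along the floor, y towards the left bay, z square out of the floor (leaning 25 degrees from vertical, towards the robot). Low white walls, 9 high and 5 thick, frame each dark-lined bay; the lower wall is plain, the upper one has a notch 24 wide for the tab.
- bay_left (a point): Centre of the floor of the left bay (seen from the robot); axes as the tray's. Bay 108 long (x) x 48 wide (y) inside its walls; the side walls have a gap of 52 at the middle for the fingers. A seated slider's block lies centred in the bay within 4 mm, underside on the floor, its centre 11 out from the floor, its x along the bay's x.
- bay_right (a point): Centre of the floor of the right bay: the same, 100 mm from the left one along the tray's -y. Either slider may go in either bay.
- oil_bottle: Amber bottle, 48 across, 95 tall, to be left alone; origin at the centre of its foot.
- dish: Clear dish, 90 across, 16 tall, to be left alone; origin at the centre of its underside.
- slide_box: Grey slide box, 85 x 98, 34 tall, to be left alone; origin at the centre of its underside.
There are look-alikes about, which are no part of the job. What is shaped like the slider_a but orange or yellow is not meant.

How it is judged:
On the way, in this order (a step that is already met when the one before it is completed fails the run):
1. one slider has been lowered into a bay (within 9 mm of the floor, tab uphill) while the fingers still touch it (((x of slider_a_mid in the frame of bay_left between -0.01 and 0.01 m and y of slider_a_mid in the frame of bay_left between -0.009 and 0.009 m and z of slider_a_mid in the frame of bay_left between 0.007 and 0.02 m and x of slider_a_tab in the frame of bay_left above 0.05 m and contact force between slider_a and the fingers above 0.3 N) or (x of slider_a_mid in the frame of bay_right between -0.01 and 0.01 m and y of slider_a_mid in the frame of bay_right between -0.009 and 0.009 m and z of slider_a_mid in the frame of bay_right between 0.007 and 0.02 m and x of slider_a_tab in the frame of bay_right above 0.05 m and contact force between slider_a and the fingers above 0.3 N) or (x of slider_b_mid in the frame of bay_left between -0.01 and 0.01 m and y of slider_b_mid in the frame of bay_left between -0.009 and 0.009 m and z of slider_b_mid in the frame of bay_left between 0.007 and 0.02 m and x of slider_b_tab in the frame of bay_left above 0.05 m and contact force between slider_b and the fingers above 0.3 N) or (x of slider_b_mid in the frame of bay_right between -0.01 and 0.01 m and y of slider_b_mid in the frame of bay_right between -0.009 and 0.009 m and z of slider_b_mid in the frame of bay_right between 0.007 and 0.02 m and x of slider_b_tab in the frame of bay_right above 0.05 m and contact force between slider_b and the fingers above 0.3 N))), for 0.05 s.
2. with that one seated, the other slider has been lowered into the other bay while the fingers still touch it ((((x of slider_a_mid in the frame of bay_left between -0.01 and 0.01 m and y of slider_a_mid in the frame of bay_left between -0.009 and 0.009 m and z of slider_a_mid in the frame of bay_left between 0.007 and 0.0145 m and x of slider_a_tab in the frame of bay_left above 0.05 m and angle between the z axis of slider_a_mid and the z axis of bay_left, either way round below 0.12 rad and z of slider_a_tab in the frame of bay_left below 0.0105 m and linear speed of slider_a below 0.03 m/s) and (x of slider_b_mid in the frame of bay_right between -0.01 and 0.01 m and y of slider_b_mid in the frame of bay_right between -0.009 and 0.009 m and z of slider_b_mid in the frame of bay_right between 0.007 and 0.02 m and x of slider_b_tab in the frame of bay_right above 0.05 m and contact force between slider_b and the fingers above 0.3 N)) or ((x of slider_a_mid in the frame of bay_left between -0.01 and 0.01 m and y of slider_a_mid in the frame of bay_left between -0.009 and 0.009 m and z of slider_a_mid in the frame of bay_left between 0.007 and 0.02 m and x of slider_a_tab in the frame of bay_left above 0.05 m and contact force between slider_a and the fingers above 0.3 N) and (x of slider_b_mid in the frame of bay_right between -0.01 and 0.01 m and y of slider_b_mid in the frame of bay_right between -0.009 and 0.009 m and z of slider_b_mid in the frame of bay_right between 0.007 and 0.0145 m and x of slider_b_tab in the frame of bay_right above 0.05 m and angle between the z axis of slider_b_mid and the z axis of bay_right, either way round below 0.12 rad and z of slider_b_tab in the frame of bay_right below 0.0105 m and linear speed of slider_b below 0.03 m/s)) or ((x of slider_a_mid in the frame of bay_right between -0.01 and 0.01 m and y of slider_a_mid in the frame of bay_right between -0.009 and 0.009 m and z of slider_a_mid in the frame of bay_right between 0.007 and 0.0145 m and x of slider_a_tab in the frame of bay_right above 0.05 m and angle between the z axis of slider_a_mid and the z axis of bay_right, either way round below 0.12 rad and z of slider_a_tab in the frame of bay_right below 0.0105 m and linear speed of slider_a below 0.03 m/s) and (x of slider_b_mid in the frame of bay_left between -0.01 and 0.01 m and y of slider_b_mid in the frame of bay_left between -0.009 and 0.009 m and z of slider_b_mid in the frame of bay_left between 0.007 and 0.02 m and x of slider_b_tab in the frame of bay_left above 0.05 m and contact force between slider_b and the fingers above 0.3 N)) or ((x of slider_a_mid in the frame of bay_right between -0.01 and 0.01 m and y of slider_a_mid in the frame of bay_right between -0.009 and 0.009 m and z of slider_a_mid in the frame of bay_right between 0.007 and 0.02 m and x of slider_a_tab in the frame of bay_right above 0.05 m and contact force between slider_a and the fingers above 0.3 N) and (x of slider_b_mid in the frame of bay_left between -0.01 and 0.01 m and y of slider_b_mid in the frame of bay_left between -0.009 and 0.009 m and z of slider_b_mid in the frame of bay_left between 0.007 and 0.0145 m and x of slider_b_tab in the frame of bay_left above 0.05 m and angle between the z axis of slider_b_mid and the z axis of bay_left, either way round below 0.12 rad and z of slider_b_tab in the frame of bay_left below 0.0105 m and linear speed of slider_b below 0.03 m/s)))), for 0.05 s.
At the end, for the whole second after the job is handed in: Each bay holds one slider at rest: its block centred within 10 mm along and 9 mm across the bay, lying flat on the sloping floor (centre within 3.5 mm of its seated height, within about 7 degrees), windows up and the tab uphill ((((x of slider_a_mid in the frame of bay_left between -0.01 and 0.01 m and y of slider_a_mid in the frame of bay_left between -0.009 and 0.009 m and z of slider_a_mid in the frame of bay_left between 0.007 and 0.0145 m and x of slider_a_tab in the frame of bay_left above 0.05 m and angle between the z axis of slider_a_mid and the z axis of bay_left, either way round below 0.12 rad and z of slider_a_tab in the frame of bay_left below 0.0105 m and linear speed of slider_a below 0.03 m/s) and (x of slider_b_mid in the frame of bay_right between -0.01 and 0.01 m and y of slider_b_mid in the frame of bay_right between -0.009 and 0.009 m and z of slider_b_mid in the frame of bay_right between 0.007 and 0.0145 m and x of slider_b_tab in the frame of bay_right above 0.05 m and angle between the z axis of slider_b_mid and the z axis of bay_right, either way round below 0.12 rad and z of slider_b_tab in the frame of bay_right below 0.0105 m and linear speed of slider_b below 0.03 m/s)) or ((x of slider_a_mid in the frame of bay_right between -0.01 and 0.01 m and y of slider_a_mid in the frame of bay_right between -0.009 and 0.009 m and z of slider_a_mid in the frame of bay_right between 0.007 and 0.0145 m and x of slider_a_tab in the frame of bay_right above 0.05 m and angle between the z axis of slider_a_mid and the z axis of bay_right, either way round below 0.12 rad and z of slider_a_tab in the frame of bay_right below 0.0105 m and linear speed of slider_a below 0.03 m/s) and (x of slider_b_mid in the frame of bay_left between -0.01 and 0.01 m and y of slider_b_mid in the frame of bay_left between -0.009 and 0.009 m and z of slider_b_mid in the frame of bay_left between 0.007 and 0.0145 m and x of slider_b_tab in the frame of bay_left above 0.05 m and angle between the z axis of slider_b_mid and the z axis of bay_left, either way round below 0.12 rad and z of slider_b_tab in the frame of bay_left below 0.0105 m and linear speed of slider_b below 0.03 m/s)))); the robot touches nothing.
It fails at once if the oil bottle is shifted by more than 30 mm (distance of oil_bottle from where it was at the start of the episode above 0.03 m).
It fails at once if the dish is shifted by more than 30 mm (distance of dish from where it was at the start of the episode above 0.03 m).
It fails at once if the slide box is shifted by more than 30 mm (distance of slide_box from where it was at the start of the episode above 0.03 m).
It fails at once if the oil bottle is knocked over (angle between oil_bottle's own z axis and vertical above 0.5 rad).
It also fails if it takes over 64 s, if anything falls off the work surface, if the arm or the gripper's body presses on something with over 40 N, if the wrist force passes 120 N, or if a joint passes its speed limit or range.

## Working session

There is one attempt and no reset: what is moved stays moved. The work goes in short steps, each a Python script; the robot and the scene stay as the last script left them, time stands still between calls to the robot, and variables do not carry over. Pictures are saved under pics/ and viewed, on a budget of 10 in all, crops included, one or two more only if the job needs it, and the job is handed in when it is done.

```bash
mkdir -p pics; cat > h.py <<'E'
import numpy as np, cv2
from bench import manip
def grab(n):
    cal=manip.get_calibration(n); im,d=manip.grab_frame(n); return im,d,cal
def cloud(d,cal):
    K=cal["camera_matrix"];R=np.array(cal["R"]);t=np.array(cal["t"])
    v,u=np.mgrid[:d.shape[0],:d.shape[1]]
    P=np.stack([(u-K[0][2])/K[0][0]*d,(v-K[1][2])/K[1][1]*d,d],-1)
    return (P-t)@R
def save(n,im): cv2.imwrite("pics/"+n,im[:,:,::-1])
E
python3 - <<'E'
from h import *
o=[]
for n in ("top","side"):
    im,d,c=grab(n); save(n+"0.png",im); np.savez(n+"0.npz",im=im,d=d,P=cloud(d,c),**{k:np.array(v) for k,v in c.items()})
    print(n,np.array(c["camera_matrix"]).round(1).tolist(),(-np.array(c["R"]).T@c["t"]).round(3),np.array(c["R"]).round(2).tolist())
    for k in ("slider_a","slider_a_tab","stand","oil_bottle","dish","slide_box","bay_left","bay_right"):
        print(k,[(np.round(r["at"],3).tolist(),round(r["confidence"],2)) for r in manip.look_for(n,k)])
print(manip.current_time())
E
```

```text
top [[499.0, 0.0, 262.0], [0.0, 499.0, 193.7], [0.0, 0.0, 1.0]] [ 0.224 -0.015  1.511] [[-0.05, -1.0, 0.0], [-0.98, 0.05, -0.21], [0.21, -0.01, -0.98]]
slider_a [([0.661, -0.349, 0.025], 0.86), ([0.513, -0.062, 0.024], 0.66), ([0.511, -0.218, 0.022], 0.63), ([0.521, -0.522, 0.022], 0.61)]
slider_a_tab [([0.515, -0.22, 0.02], 0.81), ([0.488, -0.377, 0.021], 0.75), ([0.659, -0.352, 0.022], 0.6), ([0.523, -0.52, 0.028], 0.58)]
stand [([0.647, 0.205, 0.044], 0.95)]
oil_bottle [([0.511, -0.063, 0.023], 0.7), ([0.604, 0.433, 0.062], 0.58)]
dish [([0.746, -0.111, 0.018], 0.87)]
slide_box [([0.374, 0.223, 0.032], 0.57)]
bay_left [([0.657, 0.207, 0.052], 0.61)]
bay_right [([0.658, 0.208, 0.054], 0.88)]
side [[469.3, 0.0, 256.6], [0.0, 469.3, 193.0], [0.0, 0.0, 1.0]] [0.204 1.127 1.186] [[-0.96, -0.28, -0.02], [-0.18, 0.67, -0.72], [0.21, -0.69, -0.69]]
slider_a [([0.492, -0.371, 0.021], 0.77), ([0.662, -0.329, 0.024], 0.72), ([0.508, -0.052, 0.022], 0.7), ([0.526, -0.512, 0.022], 0.6), ([0.509, -0.208, 0.022], 0.57)]
slider_a_tab [([0.51, -0.202, 0.023], 0.79), ([0.665, -0.328, 0.021], 0.77), ([0.497, -0.372, 0.028], 0.73), ([0.519, -0.513, 0.018], 0.58)]
stand [([0.644, 0.226, 0.042], 0.62), ([0.511, -0.048, 0.021], 0.43)]
oil_bottle [([0.6, 0.451, 0.06], 0.64)]
dish [([0.743, -0.103, 0.013], 0.6), ([0.372, 0.233, 0.035], 0.44)]
slide_box [([0.376, 0.232, 0.035], 0.6)]
bay_left [([0.652, 0.215, 0.057], 0.75)]
bay_right [([0.653, 0.216, 0.051], 0.66)]
0.9
```

View pics/top0.png

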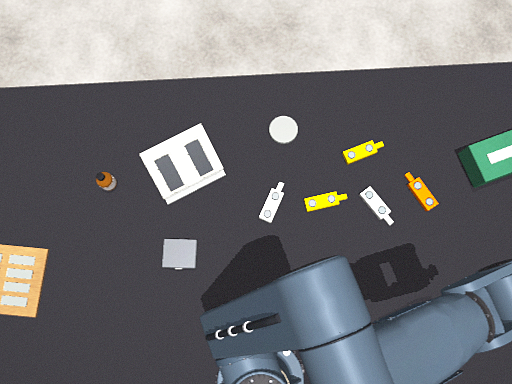

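View pics/side0.png

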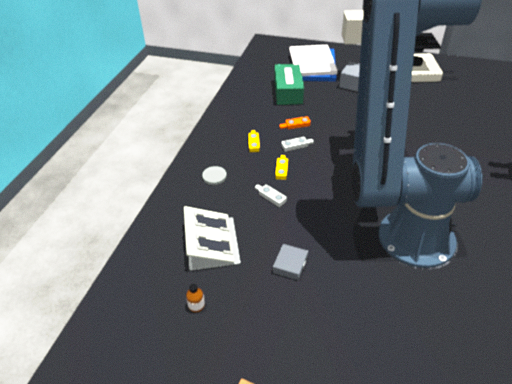

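Candidates in the top view: metal (271,203) and (377,205); yellow (325,201) and (362,152); orange (422,192). By the description, the two metal ones are wanted. I'll check them in a close crop and measure coarsely.

```bash
python3 - <<'E'
from h import *
z=np.load("top0.npz");im=z["im"];P=z["P"];K=z["camera_matrix"];R=z["R"];t=z["t"]
crop=cv2.resize(im[130:235,135:455],None,fx=2.5,fy=2.5,interpolation=cv2.INTER_CUBIC);save("crop.png",crop)
hsv=cv2.cvtColor(im,cv2.COLOR_RGB2HSV)
m=((hsv[...,2]>110)&(hsv[...,1]<70)).astype(np.uint8)
def at_z(uv,h):  # pixel ray to plane
    r=(np.c_[(uv[:,0]-K[0,2])/K[0,0],(uv[:,1]-K[1,2])/K[1,1],np.ones(len(uv))])@R
    c=-R.T@t; return c+r*((h-c[2])/r[:,2])[:,None]
n,l,s,c=cv2.connectedComponentsWithStats(m)
for i in range(1,n):
    if s[i,4]<60: continue
    cu,cv_=c[i]; 
    if cv_<110 or cv_>240 or cu<120 or cu>450: continue
    uv=np.argwhere(l==i)[:,::-1].astype(float); X=at_z(uv,.022)
    w,V=np.linalg.eigh(np.cov(X[:,:2].T)); q=X[:,:2]-X[:,:2].mean(0); a=V[:,1]
    p=q@a; sk=np.sign((p**3).mean()); a=a*sk
    print(c[i].round(),s[i,4],"mean",X[:,:2].mean(0).round(4),"yaw",np.degrees(np.arctan2(a[1],a[0])).round(1),"ext",(q@a).min().round(3),(q@a).max().round(3),np.ptp(q@V[:,0]).round(3),"z",np.median(P[l==i][:,2]).round(4))
# tray plane
reg=np.zeros(m.shape,bool);reg[120:206,138:228]=1
Q=P[reg&(P[...,2]>.012)]; print(len(Q),Q.min(0),Q.max(0))
dark=reg&(hsv[...,2]<90)&(P[...,2]>.02)
Q=P[dark]; cc=np.median(Q,0); nrm=np.linalg.svd(Q-Q.mean(0),full_matrices=False)[2][2]; nrm*=np.sign(nrm[2]); print("floor",len(Q),Q.mean(0),nrm,np.degrees(np.arccos(nrm[2])),"uphill yaw",np.degrees(np.arctan2(-nrm[1],-nrm[0])))
n,l,s,c=cv2.connectedComponentsWithStats(dark.astype(np.uint8))
for i in range(1,n):
    if s[i,4]>100: print("bay",c[i],s[i,4],P[l==i].mean(0))
E
```

```text
[283. 129.] 640 mean [ 0.747  -0.1138] yaw -164.2 ext -0.045 0.045 0.09 z 0.0142
[183. 163.] 3966 mean [0.6531 0.2028] yaw -65.5 ext -0.109 0.108 0.19 z 0.0472
[272. 203.] 525 mean [ 0.5127 -0.0647] yaw -27.4 ext -0.058 0.073 0.043 z 0.0204
[377. 205.] 542 mean [ 0.4911 -0.3825] yaw -146.7 ext -0.059 0.073 0.045 z 0.0202
3484 [ 0.22418302 -0.01532406  0.0125551 ] [0.75846722 0.32323571 1.51050078]
floor 13 [0.25676609 0.00731429 1.39958491] [-0.44564489  0.89372731  0.05149874] 87.04803378522254 uphill yaw -63.497489629289426
```

View pics/crop.png

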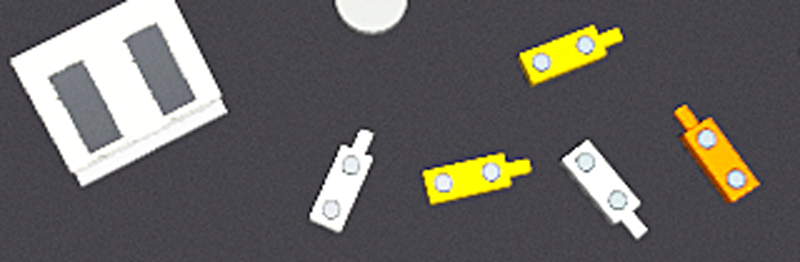

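The crop shows plain metal sliders at crop (340,180), tab up, and (602,188), tab lower right. These match the description; the others are yellow or orange. Next I'll take wrist views for accuracy.

```bash
cat >> h.py <<'E'
from math import *
def rz(a): return np.array([[cos(a),-sin(a),0],[sin(a),cos(a),0],[0,0,1]])
def ry(a): return np.array([[cos(a),0,sin(a)],[0,1,0],[-sin(a),0,cos(a)]])
def tool(F,flip=1): # F: object frame (cols x,y,z); tool x=-z, y=flip*y
    return np.c_[-F[:,2],flip*F[:,1],flip*F[:,0]]
E
python3 - <<'E'
from h import *
z=np.load("top0.npz");P=z["P"]
reg=np.zeros(P.shape[:2],bool);reg[120:206,138:228]=1
Q=P[reg&(P[...,2]>.02)&(P[...,2]<.12)]
A=np.c_[Q[:,:2],np.ones(len(Q))];ok=np.ones(len(Q),bool)
for _ in range(5):
    co=np.linalg.lstsq(A[ok],Q[ok,2],rcond=None)[0]; r=Q[:,2]-A@co; ok=abs(r)<.012
print(len(Q),ok.sum(),co,np.degrees(np.arctan(np.hypot(*co[:2]))),"yaw",np.degrees(np.arctan2(co[1],co[0])),Q[ok].mean(0))
yt=np.arctan2(co[1],co[0]);c=np.r_[.653,.205,.047]
T=rz(yt)@ry(-radians(25))
S=[np.r_[.51,-.063,.003],radians(-27.4)],[np.r_[.489,-.381,.003],radians(-146.7)]
q0=manip.current_qpos()
ik=lambda p,R:(lambda q:None if q is None else np.round(q,2))(manip.inverse_kinematics(p,R))
for f in(1,-1):
    for p,a in S:
        for h in(0,.2): print(f,"pick",h,ik(p+[0,0,h],tool(rz(a),f)))
    for y in(.05,-.05):
        for h in(0,.12): print(f,"place",y,h,ik(c+T@[0,y,h],tool(T,f)))
c=manip.get_calibration("wrist");Rt=manip.current_tcp_rot();tp=manip.current_ee_pos()
print(c["camera_matrix"], "cam in tool",np.array(Rt).T@(-np.array(c["R"]).T@c["t"]-tp),"axis in tool",np.array(Rt).T@np.array(c["R"])[2])
E
```

```text
3371 3329 [ 0.40651223  0.18968839 -0.25175975] 24.16057481343638 yaw 25.014889221809998 [0.65449008 0.205055   0.05319503]
1 pick 0 [-0.21  0.64  1.88 -0.    0.62 -1.31]
1 pick 0.2 [-0.21  0.32  1.77 -0.    1.05 -1.31]
1 pick 0 [-0.74  0.77  1.59 -0.    0.78  0.25]
1 pick 0.2 [-0.74  0.51  1.49 -0.    1.15  0.25]
1 place 0.05 0 [ 0.28  0.67  1.74  0.21  0.31 -1.91]
1 place 0.05 0.12 [ 0.27  0.42  1.83  0.16  0.46 -1.87]
1 place -0.05 0 [ 0.11  0.69  1.69  0.39  0.36 -2.23]
1 place -0.05 0.12 [ 0.08  0.45  1.78  0.3   0.52 -2.16]
-1 pick 0 [-0.21  0.64  1.88 -0.    0.62  1.84]
-1 pick 0.2 [-0.21  0.32  1.77 -0.    1.05  1.84]
-1 pick 0 None
-1 pick 0.2 None
-1 place 0.05 0 [0.28 0.67 1.74 0.21 0.31 1.23]
-1 place 0.05 0.12 [0.27 0.42 1.83 0.16 0.46 1.28]
-1 place -0.05 0 [0.11 0.69 1.69 0.39 0.36 0.91]
-1 place -0.05 0.12 [0.08 0.45 1.78 0.3  0.52 0.98]
[[297.31863964   0.         253.44292361]
 [  0.         297.31863964 190.49394148]
 [  0.           0.           1.        ]] cam in tool [-0.14312421 -0.00130528 -0.06529603] axis in tool [9.65200429e-01 7.28627492e-04 2.61510233e-01]
```

```bash
cat >> h.py <<'E'
def rays(uv,cal):
    K=np.array(cal["camera_matrix"]);a=(uv-K[[0,1],[2,2]])/K[0,0];th=np.linalg.norm(a,axis=-1,keepdims=True)
    return np.concatenate([a/np.maximum(th,1e-9)*np.sin(th),np.cos(th)],-1)
def wcloud(d,cal):
    v,u=np.mgrid[:d.shape[0],:d.shape[1]];r=rays(np.stack([u,v],-1).astype(float),cal)
    return (r/r[...,2:]*d[...,None]-cal["t"])@np.array(cal["R"])
def wz(uv,cal,h):
    R=np.array(cal["R"]);r=rays(uv,cal)@R;c=-R.T@cal["t"];return c+r*((h-c[2])/r[:,2])[:,None]
def wgrab(name):
    manip.dwell(.2);im,d,c=grab("wrist");save(name+".png",im);np.savez(name+".npz",im=im,d=d,**{k:np.array(v) for k,v in c.items()})
E
python3 - <<'E'
from h import *
manip.move_ptp(np.r_[.489,-.381,.15],tool(rz(radians(-146.7))));wgrab("wb")
manip.move_ptp(np.r_[.51,-.063,.15],tool(rz(radians(-27.4))));wgrab("wa")
T=rz(radians(25))@ry(-radians(25))
manip.move_ptp(np.r_[.653,.205,.047]+T@[0,0,.15],tool(T));wgrab("wr")
print(manip.current_time())
ims=[cv2.imread(f"pics/{n}.png") for n in("wb","wa","wr")]
m=np.zeros((600,800,3),np.uint8)
for i,x in enumerate(ims): m[300*(i//2):300*(i//2)+300,400*(i%2):400*(i%2)+400]=cv2.resize(x,(400,300),interpolation=cv2.INTER_AREA)
cv2.imwrite("pics/m.png",m)
E
```

```text
5.25
```

View pics/m.png

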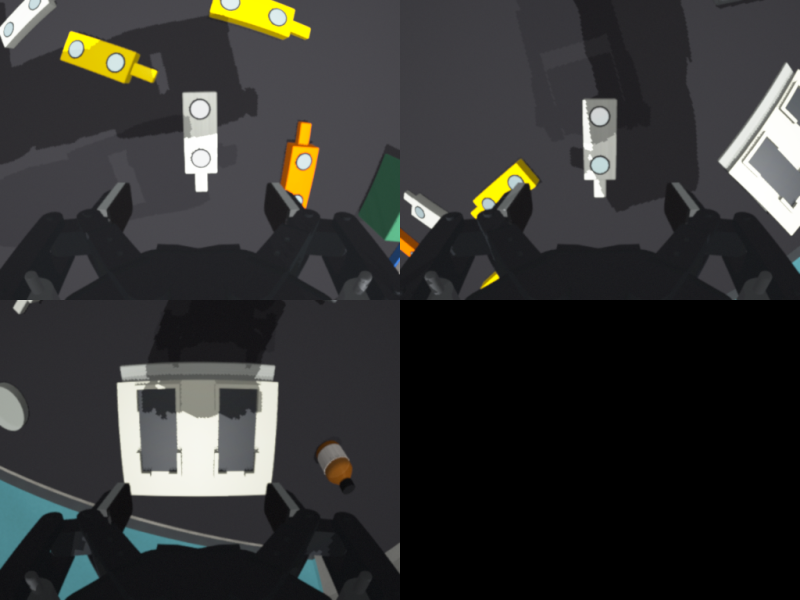

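```bash
python3 - <<'E'
from h import *
def load(n):
    z=np.load(n+".npz");c={k:z[k] for k in("camera_matrix","R","t")};return z["im"],wcloud(z["d"],c),c,z["d"]
def rect(X):
    (c,s,a)=cv2.minAreaRect(X.astype(np.float32)*1000);return np.array(c).round(2),np.round(s,1),round(a,2)
for n,p,yaw in(("wb",(.489,-.381),-146.7),("wa",(.51,-.063),-27.4)):
    im,P,c,d=load(n)
    near=np.hypot(P[...,0]-p[0],P[...,1]-p[1])<.09
    hsv=cv2.cvtColor(im,cv2.COLOR_RGB2HSV); near&=(hsv[...,1]<60)
    b=near&(P[...,2]<.005)&(d>0); print(n,"bench z",np.median(P[b][:,2]) )
    k=near&(P[...,2]>.0165)&(P[...,2]<.03)
    l,lab,st,_=cv2.connectedComponentsWithStats(k.astype(np.uint8)); i=1+np.argmax(st[1:,4]); k=lab==i
    X=P[k]; print(" top z",np.median(X[:,2]),len(X)); 
    uv=np.argwhere(k)[:,::-1].astype(float); print(" depth rect",rect(X[:,:2])," ray rect",rect(wz(uv,c,.022)[:,:2]))
    w,V=np.linalg.eigh(np.cov(X[:,:2].T)); print(" pca",X[:,:2].mean(0),np.degrees(np.arctan2(V[1,1],V[0,1])))
im,P,c,d=load("wr")
C=np.r_[.653,.205,.047];T=rz(radians(25))@ry(-radians(25))
L=(P-C)@T
k=(abs(L[...,0])<.12)&(abs(L[...,1])<.14)&(abs(L[...,2])<.02)&(d>0)
lo=k&(abs(L[...,0])<.04)&(abs(abs(L[...,1])-.05)<.015)
for m,nm in((lo,"floor"),):
    Q=P[m];nr=np.linalg.svd(Q-Q.mean(0),full_matrices=False)[2][2];nr*=np.sign(nr[2]);print(nm,len(Q),Q.mean(0),"slope",np.degrees(np.arccos(nr[2])),"yaw",np.degrees(np.arctan2(-nr[1],-nr[0])),"Lz",np.median(L[m][:,2]))
l,lab,st,_=cv2.connectedComponentsWithStats(k.astype(np.uint8)); k=lab==1+np.argmax(st[1:,4])
print("outline",rect(L[k][:,:2]),"ptp",L[k].min(0),L[k].max(0))
wall=k&(L[...,2]>np.median(L[lo][:,2])+.005)
print("walls",rect(L[wall][:,:2]),L[wall].min(0),L[wall].max(0))
# picture of local height map
g=np.zeros((260,260),np.float32);ii=((L[k][:,:2]+.13)*1000).astype(int).clip(0,259);g[259-ii[:,0],259-ii[:,1]]=(L[k][:,2]+.015)*8000
cv2.imwrite("pics/hm.png",cv2.resize(np.clip(g,0,255).astype(np.uint8),(780,600)[::-1] if 0 else (600,600),interpolation=0))
E
```

```text
wb bench z 0.0005140914862469227
 top z 0.022671929868873168 4426
 depth rect (array([ 497.54, -377.06]), array([99.6, 40.1]), 34.27)  ray rect (array([ 497.62, -377.01]), array([99.4, 40.1]), 34.21)
 pca [ 0.49950621 -0.37611285] -145.37665589350448
wa bench z 0.0005945538559605598
 top z 0.022718177656509242 4379
 depth rect (array([507.57, -60.01]), array([40.5, 99.8]), 62.93)  ray rect (array([507.33, -59.98]), array([40.2, 99.4]), 62.92)
 pca [ 0.50536157 -0.05894777] 152.8279996008062
floor 4556 [0.64933702 0.20329483 0.05295674] slope 25.07633903797691 yaw 24.882612095861973 Lz 0.007110485095567295
outline (array([-20.84,   0.  ]), array([280. , 198.3]), 90.0) ptp [-0.1199951  -0.13997079 -0.01997927] [0.07832032 0.13998135 0.01786419]
walls (array([-12.15,  -0.93]), array([158.6, 118.8]), 89.88) [-0.07167565 -0.08018507  0.0121644 ] [0.0473394  0.07850544 0.01786419]
```

View pics/hm.png

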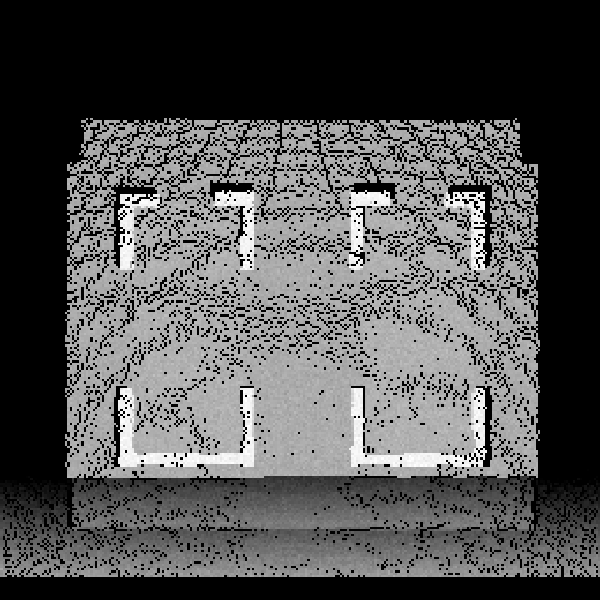

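The height map shows both bays clearly: wall tops span about x -72..47 mm and y ±79 mm in my provisional frame, with notches on the uphill side. Next, pick the first slider and place it in the left bay.

```bash
cat >> h.py <<'E'
C0=np.r_[.653,.205,.047];T0=rz(radians(25))@ry(-radians(25))
O=C0+T0@[-.0122,-.0009,.0071]; T=rz(radians(24.88))@ry(-radians(25))
f=lambda:np.round(manip.current_force(),1)
def pick(x,y,yaw,z=.004):
    R=tool(rz(radians(yaw)))
    manip.set_gripper(.8); manip.move_ptp(np.r_[x,y,.10],R); manip.move_l(np.r_[x,y,z],max_speed=.1); print("down",f())
    manip.set_gripper(0,50); print("grip",manip.current_grip_width(),f()); manip.dwell(.2)
    manip.move_l(np.r_[x,y,.15]); print("up",manip.current_grip_width(),f())
def hover(by,h=.12): manip.move_ptp(O+T@[0,by,h],tool(T)); print("hover",manip.current_grip_width(),f(),manip.current_time())
E
python3 - <<'E'
from h import *
pick(.5075,-.0600,-27.07)
hover(.05)
wgrab("p1")
print(O)
E
```

```text
down [ 0.3  0.5 -0.2]
grip 0.45447281029754694 [-1.6 -0.2  6.6]
up 0.4502122268332591 [-0.6  0.  -2.3]
hover 0.4552039182246863 [-0.4 -0.2 -2.5] 10.4917
[0.64063989 0.19824335 0.04827884]
```

View pics/p1.png

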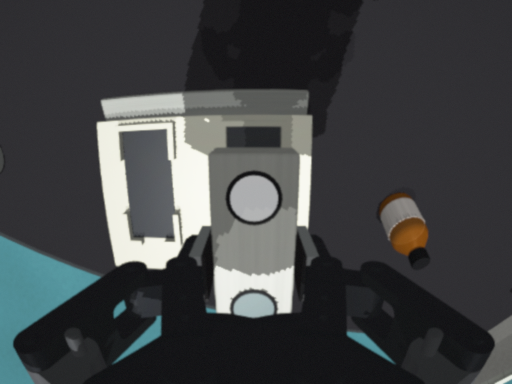

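```bash
cat >> h.py <<'E'
def inhand(n):
    z=np.load(n+".npz");c={k:z[k] for k in("camera_matrix","R","t")};P=wcloud(z["d"],c)
    Lt=(P-manip.current_ee_pos())@np.array(manip.current_tcp_rot())  # tool coords x fwd, y, z(=slider x)
    k=(abs(Lt[...,0]+.016)<.012)&(abs(Lt[...,1])<.03)&(Lt[...,2]<-.014)&(Lt[...,2]>-.07)&(z["d"]>0)
    Q=Lt[k];co=np.linalg.lstsq(np.c_[Q[:,1:],np.ones(len(Q))],Q[:,0],rcond=None)[0]
    k2=abs(Q[:,0]-np.median(Q[:,0]))<.005;Q=Q[k2]
    r=cv2.minAreaRect(Q[:,1:].astype(np.float32)*1000)
    print("top x(mm)",np.median(Q[:,0])*1000,"slopes",co[:2],"y",Q[:,1].min(),Q[:,1].max(),"zmin",np.percentile(Q[:,2],.5),"rect",r)
def lower(by,h0=.020,end=.001):
    manip.move_l(O+T@[0,by,h0],max_speed=.08); b=manip.current_force();print("pre",np.round(b,1))
    h=h0
    while h>end:
        h-=.002 if h>.009 else .0007
        manip.move_l(O+T@[0,by,h],max_speed=.03); df=(np.array(manip.current_force())-b)@T
        if df[2]>6 or np.linalg.norm(df)>15: break
    print("h",h,"df tray",df.round(1),manip.current_time())
E
python3 - <<'E'
from h import *
inhand("p1"); lower(.05); wgrab("p2")
E
```

```text
top x(mm) -18.340084258008574 slopes [ 0.00122341 -0.0529517 ] y -0.019083202097120867 0.02143009826403749 zmin -0.049480014331974444 rect ((1.17205810546875, -31.803865432739258), (35.574527740478516, 40.5129508972168), 89.99000549316406)
pre [-0.8  0.8 -2. ]
h 0.0030999999999999995 df tray [-1.8 -0.4  6.5] 15.3917
```

View pics/p2.png

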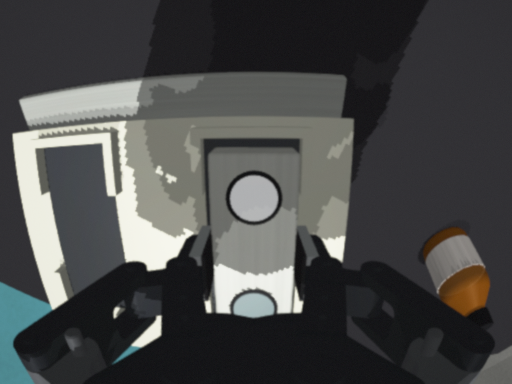

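The slider sits inside the bay walls, centred, with contact felt at the expected height. Release it, then do the second one.

```bash
python3 - <<'E'
from h import *
manip.dwell(.2); manip.set_gripper(.75); print(f()); 
manip.move_l(O+T@[0,.05,.12],max_speed=.15); wgrab("p3")
pick(.4976,-.3770,-145.76); hover(-.05); wgrab("p4"); inhand("p4")
E
```

```text
[0.5 0.3 0.1]
down [-1.1 -0.   0.7]
grip 0.45439047851270026 [-0.4 -0.2  5. ]
up 0.4567172581254123 [ 0.6  0.6 -3.4]
hover 0.45555342342183097 [-0.4  0.2 -1.9] 24.6583
top x(mm) -18.15507229375303 slopes [ 0.00231172 -0.04522637] y -0.019312939980418553 0.02133738808474417 zmin -0.051203284838776494 rect ((1.0112934112548828, -32.68436050415039), (40.65076446533203, 37.35289001464844), 0.0056150867603719234)
```

```bash
python3 - <<'E'
import cv2,numpy as np
a,b=[cv2.resize(cv2.imread(f"pics/{n}.png"),(400,300),interpolation=cv2.INTER_AREA) for n in("p3","p4")]
cv2.imwrite("pics/m2.png",np.hstack([a,b]))
E
```

```text
(no output)
```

View pics/m2.png

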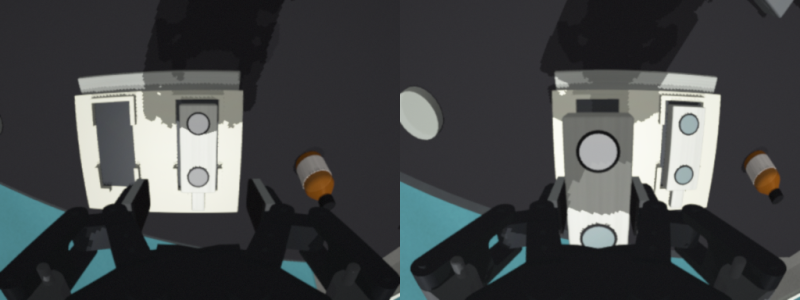

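The left panel shows the first slider seated with its tab in the notch; the right panel shows the second one held over the right bay. Lower it, release, retreat and check.

```bash
python3 - <<'E'
from h import *
lower(-.05); manip.dwell(.3); manip.set_gripper(.75); print(f())
manip.move_l(O+T@[0,-.05,.12],max_speed=.15)
manip.move_ptp(O+T@[0,0,.16],tool(T)); wgrab("p5")
z=np.load("p5.npz");c={k:z[k] for k in("camera_matrix","R","t")};P=wcloud(z["d"],c);L=(P-O)@T
for by in(.05,-.05):
    D=L-[0,by,0]
    k=(abs(D[...,0])<.056)&(abs(D[...,1])<.023)&(D[...,2]>.016)&(D[...,2]<.035);Q=D[k]
    co=np.linalg.lstsq(np.c_[Q[:,:2],np.ones(len(Q))],Q[:,2],rcond=None)[0]
    r=cv2.minAreaRect(Q[:,:2].astype(np.float32)*1000)
    t=(D[...,0]>.056)&(D[...,0]<.078)&(abs(D[...,1])<.005)&(abs(D[...,2])<.03)
    print(by,"rect",np.round(r[0],1),np.round(r[1],1),round(r[2],1),"top z",np.median(Q[:,2]),"tilt",co[:2].round(3),"tab top z",np.median(D[t][:,2]))
print(manip.current_time(),f())
E
```

```text
pre [ 0.2 -0.4 -1.9]
h 0.0030999999999999995 df tray [-1.6 -0.2  7. ] 29.5583
[0.2 0.3 0.1]
0.05 rect [0.4 1.1] [100.   40.5] 0.3 top z 0.02152683641324511 tilt [0.002 0.007] tab top z 0.011453082490048866
-0.05 rect [-1.1  0.9] [100.6  40.3] 0.1 top z 0.021505446800454686 tilt [ 0.002 -0.008] tab top z 0.011431351095279145
31.775 [-0.4  0.3 -0.6]
```

View pics/p5.png

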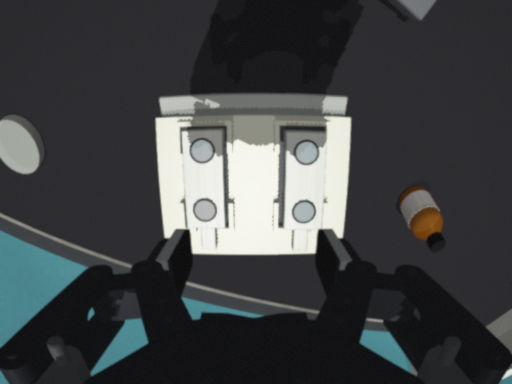

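Both sliders are flat in their bays with the tabs through the notches and the windows up, and the gripper is clear.

```bash
python3 -c "
from h import *
manip.sign_off()"
```

```text
the job is handed in; nothing more can be done
```

Both metal sliders are in the rack, one in each bay, and I handed the job in at about 32 s of the 64 s allowed. I lowered each one until it pressed on the floor with 6.5–7 N, then opened the fingers and backed off square to the tray. I left the yellow and orange look-alikes alone.

- **Final wrist depth check:** the blocks are centred within about 1.1 mm along and across their bays. Tilt is under 0.01 rad. The tops are 21.5 mm and the tabs 11.4 mm above the floor I had measured (nominal 22 and 12). Windows are up, tabs go through the notches, and the gripper is clear.
- **Small disagreements:**
  - The top camera's first position estimates were up to 1 cm from the wrist camera's, so I used the wrist values.
  - While held, each slider seemed tilted by about 0.05 rad, but neither shows that now it is seated.
- **Not measured:** I did not re-measure the oil bottle, dish or slide box. The arm never worked near them, and the force readings showed no sign of contact with them.

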